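# Turn the bar so its red end meets the green stone

## Robot

A 7-joint arm with a two-finger parallel gripper is mounted at the origin on a cart in front of the work surface, level with it; the furniture and walls round the work are solid. World frame = base frame: x ahead of the robot, y to its left, z up, the work surface at z = 0. Lengths are in m, angles in degrees, forces in N, time in s.
With the tool pointing down it reaches from about 0.425 to 0.95 m from the base axis. Payload 4.7 kg.
Tool frame: the origin (TCP) lies midway between the tips of the shut fingers; the grasp point (between the pads) lies 19 mm behind it (tcp_to_grasp is the distance from the TCP to the grasp point, in m); z points along the fingers, y is the line along which they close (so a half turn about z gives the same grasp; the last joint's range is limited). The gripper opens to 85 mm and grips with 20 to 120 N. Pads are 22 mm wide; open, the fingers measure 114 mm over their backs; the gripper's body (76 mm by 85 mm) begins 54 mm behind the grasp point. The pads swing forward as they close: fully open they stand 13 mm farther back than shut.
Start: joints at [-74.765, 26.849, -2.785, 87.806, 1.381, 65.374, -4.715], TCP at [0.196, 0.646, 0.231] pointing down, gripper open.
Joint ranges: [-148.3, 148.3], [-19.14, 114.17], [-79.39, 73.82], [5.75, 140.21], [-59.74, 239.74], [12.07, 113.84], [-152.46, 152.46]. Speed limits (degrees/s): [147.25, 147.25, 180, 180, 180, 180, 180].

## Interface

Orientations are given as [roll, pitch, yaw] about the fixed x, y, z axes, in that order (R = Rz(yaw) Ry(pitch) Rx(roll)).
In Python, from bench import observe, grab_frame, camera_info, close_job, boxes_of, tcp_to_grasp gives the robot as it stands.
- The arm moves only by the tool drive_tool, never from a script. Its argument "increments" is a list of rows, each a list of 7 numbers: the shift along the tool's x, y, z in mm, then the turn, a rotation vector about the tool's x, y, z in degrees, then the finger opening in mm, from 0 to 85.4. In form: [[dx, dy, dz, wx, wy, wz, gripper], ...]. A call has 1 to 10 rows; each row shifts and turns the commanded pose from where the row before left it, along the tool's axes as they then stand; what a row does not reach is not made up. A row lasts 1/10 s, in which the tool goes at most 50 mm and 8.59 degrees, less where a joint would pass 70% of its speed; a pose out of reach is approached as far as the arm can. A call with a gripper value outside its range is refused whole. The fingers move at their own pace and stop on an object; "force" is the grip in N (left out, the last holds). Time passes only in rows, so rows that do not move let the fingers close. It gives the time, the measured TCP pose, the force, the opening and the grip force at its end, in the units of the state.
- observe(): the state, without advancing time (a new reading comes with each control period).
- grab_frame(name): name is "scene" or "top"; returns the picture (384x512x3 uint8, red, green, blue); there is no depth.
- camera_info(name): a dict with "mtx" (3x3 intrinsics, pixels), "extrinsics" (4x4, takes a point from camera to world coordinates). Camera axes: x right, y up, looking along -z (the intrinsics and any distortion apply to the point x, -y, -z); pixel columns grow to the right and rows downward; lengths in m; the calibration is good to about 2 mm. A picture is of the moment at which its call begins. camera_info takes no time and is no camera call.
- close_job(): hands the job in; it is judged then, once.
Trained networks look in the newest picture that a camera, given by its name, has taken for a name from the list of things; names that differ only in an ending like _2 or _b are one class to them, and where a whole thing is asked for, a point or a joint stands for the part that bears it (a point fixed in the world has none). Each returns a list of dicts, best first, with "p" (0 to 1); they miss things now and then, are a little off and sometimes report something else, mostly with a low value. They report only what shows in the picture. A call takes as long as a camera call. They do not tell look-alikes from the thing itself.
- boxes_of(target, camera): "bbox" ([centre column, centre row, width, height] in pixels, round what is visible of it).
The state is a dict: "t": time; "q": joint angles; "joint_vel": joint speeds; "joint_torque": joint torques, N m; "tool_pos": TCP position; "ee_rot": TCP orientation; "wrist_force": force on the tool from outside, world axes, zero at the start; "torque": the same for the moment, N m; "finger_gap": finger opening in m; "gripper_force": force on a finger pad.
Only numpy, scipy, OpenCV 4.12 (cv2) and the standard library are available. Lean on these libraries where they do the work, as an engineer would, in place of code of your own. Each camera call takes 0.05 s, during which the arm holds its last target. There are 200 camera calls.

## Task

The long side of the red-ended metal bar on the dressing jig is done, and its red end comes next. Turn the bar so that its red end butts against the middle of the green stone's inner face, with the bar square to the stone and lying flat on the jig's bed, then let go of it. Leave the blue-ended bar on the bench where it lies.

Things in the scene. Friction and masses are not known exactly. Their poses are not given: they have to be found in the camera images.
- red_bar: The workpiece: grey cast metal bar, 21 x 122 x 22 mm, about 0.2 kg, the last 20 mm at one end painted red. It starts flat on the jig's bed, roughly parallel to the stones' faces, clear of both stones. Origin: centre of its underside. y runs along its length towards the red end (end face at y = +61 mm), x across its 21 mm width, z up.
- red_bar_end (a point): Centre of the red end face of the red-ended bar, 61 mm along the bar from its middle and 11 mm above its underside.
- green_stone: Green abrasive stone fixed on the jig: 70 mm wide (its x), 24 mm thick (its y), 34 mm high, with a 12 mm wide dark steel clamp, 24 mm high, at each end of the width. Origin: centre of its underside, which is level with the top of the bed. Broad faces at y = +12 and -12 mm; the inner one looks across the bed at the white stone.
- blue_bar: Bystander: a similar grey metal bar, 21 x 132 x 22 mm, with one end painted blue, lying on the bench beside the jig. Origin: centre of its underside, y along its length towards the blue end.
- jig: The dressing jig, fixed: a flat bed painted dark grey, 150 (x) x 270 (y) x 10 mm, on the bench. Origin: centre of its underside; its top is 10 mm above. The green stone stands at one end of its length (centre 112 mm from the middle), a white stone of the same shape at the other; their inner faces are 200 mm apart. Which end is green varies.
Mind the look-alikes: they are no part of the job. What is shaped like the red_bar but pink is not meant.

How it is judged (in metres and radians):
At the end, for the whole second after the job is handed in: The red end of the bar is within 10 mm of the green stone's inner face and within 20 mm of its middle sideways, the bar is square to that face within 10 degrees, lies flat on the bed (end centre 6 to 15 mm above it) and is at rest (y of red_bar_end in the frame of green_stone between -0.022 and 0.022 m and x of red_bar_end in the frame of green_stone between -0.02 and 0.02 m and z of red_bar_end in the frame of green_stone between 0.006 and 0.015 m and angle between the y axis of red_bar and the y axis of green_stone, either way round below 0.18 rad and linear speed of red_bar below 0.01 m/s); the robot touches nothing.
It fails at once if the blue-ended bar was moved by more than 20 mm (distance of blue_bar from where it was at the start of the episode above 0.02 m).
It also fails if it takes over 29 s, if anything falls off the work surface, if the arm or the gripper's body presses on something with over 40 N, if the wrist force passes 120 N, or if a joint passes its speed limit or range.

## Working session

There is one attempt and no reset: what is moved stays moved. The work goes in short steps, Python scripts to look and compute and a tool call to move; the robot and the scene stay as the last step left them, time stands still between calls to the robot, and variables do not carry over. Pictures are saved under pics/ and viewed, at most 10 in all, crops included, and the job is handed in when it is done.

Besides the shell and the picture viewer there is one more tool, called after "Call:" in YAML: its name, and indented under it one key for each argument. drive_tool: Moves the arm, as the interface text tells. Its arguments: {"type":"object","properties":{"increments":{"type":"array","items":{"type":"array","items":{"type":"number"}}},"force":{"type":"number"}},"required":["increments"]}

```bash
mkdir -p pics
cat > h.py <<'E'
import numpy as np, cv2
from bench import *
def px2ray(c,u,v):
    i=camera_info(c);K=np.array(i["mtx"]);T=np.array(i["extrinsics"])
    d=np.linalg.inv(K)@[u,v,1];d=T[:3,:3]@[d[0],-d[1],-d[2]];return T[:3,3],d
def at_z(c,u,v,z):
    o,d=px2ray(c,u,v);return o+d*(z-o[2])/d[2]
def tri(a,b):
    (o1,d1),(o2,d2)=px2ray("scene",*a),px2ray("top",*b)
    s=np.linalg.lstsq(np.c_[d1,-d2],o2-o1,rcond=None)[0]
    p,q=o1+s[0]*d1,o2+s[1]*d2;return (p+q)/2,np.linalg.norm(p-q)
E
python3 - <<'E'
from h import *
np.set_printoptions(precision=4,suppress=True)
o=observe();print(o["t"],o["tool_pos"],o["ee_rot"],tcp_to_grasp)
ims=[]
for c in("top","scene"):
    im=grab_frame(c);i=camera_info(c);print(c,i)
    cv2.imwrite(f"pics/{c}0.png",cv2.resize(im[:,:,::-1],(800,600),interpolation=cv2.INTER_CUBIC))
    for n in("red_bar","green_stone","jig","blue_bar"):
        print(n,[(np.round(b["bbox"],1),round(b["p"],2)) for b in boxes_of(n,c)[:3]])
print(observe()["t"])
E
```

```text
0.0 [0.196  0.6453 0.2302] [-179.8865    0.0059  163.1103] 0.0187
top {'mtx': array([[376.368 ,   0.    , 255.1959],
       [  0.    , 376.368 , 192.7121],
       [  0.    ,   0.    ,   1.    ]]), 'extrinsics': array([[-0.0245,  0.9925, -0.1194,  0.4473],
       [-0.9988, -0.0293, -0.039 , -0.2763],
       [-0.0422,  0.1183,  0.9921,  0.8788],
       [ 0.    ,  0.    ,  0.    ,  1.    ]])}
red_bar [(array([297.5, 147.7,  48.4,  31.3]), 0.81), (array([185.8, 213.4,  38.3,  47.7]), 0.74)]
green_stone [(array([147.1, 226. ,  26.2,  39.8]), 0.91)]
jig [(array([197.2, 216.2, 128.9,  91.2]), 0.93)]
blue_bar [(array([357.7, 208.6,  56. ,  22.2]), 0.56)]
scene {'mtx': array([[371.6201,   0.    , 249.8335],
       [  0.    , 371.6201, 193.3766],
       [  0.    ,   0.    ,   1.    ]]), 'extrinsics': array([[-0.8905,  0.269 , -0.3669,  0.2359],
       [-0.4549, -0.528 ,  0.7171,  0.3943],
       [-0.0008,  0.8055,  0.5926,  0.6155],
       [ 0.    ,  0.    ,  0.    ,  1.    ]])}
red_bar [(array([236.5, 265.3,  61.3,  12.4]), 0.82), (array([235.9, 187.7,  41.1,  26.2]), 0.57)]
green_stone [(array([229.1, 300.5,  51.3,  26.4]), 0.61)]
jig [(array([235. , 272.9,  92.4, 101. ]), 0.77)]
blue_bar [(array([304.6, 179.2,  26.9,  24.7]), 0.69)]
0.5
```

View pics/top0.png

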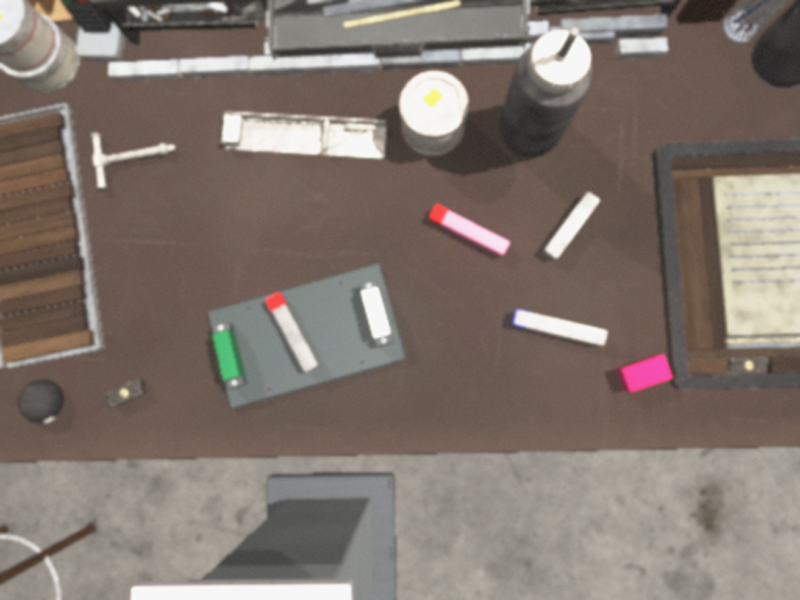

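View pics/scene0.png

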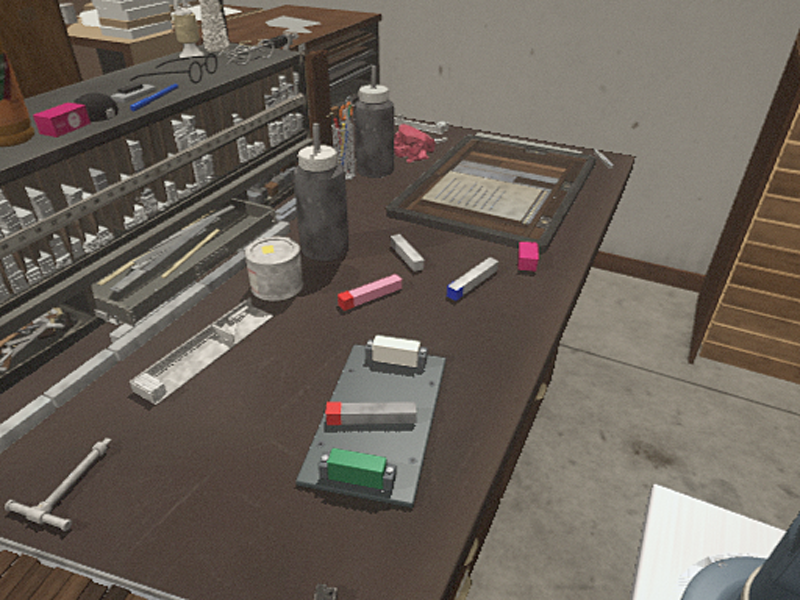

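The top view shows the jig (800-px corners 209,311; 380,265; 403,358; 232,405). The green stone is at its left end (228,355). The red bar runs from its red end (277,299) to (311,367). The pink look-alike (470,230) and blue bar (560,327) are clear of the work. The arm is out of view.

```bash
cat > seg.py <<'E'
from h import *
np.set_printoptions(precision=4,suppress=True)
def blob(m,near):
    n,l,s,c=cv2.connectedComponentsWithStats(m.astype(np.uint8))
    k=min((k for k in range(1,n) if s[k,4]>25),key=lambda k:np.hypot(*(c[k]-near)));return l==k,c[k],s[k,4]
def rect(c,m,z):
    cs=max(cv2.findContours(m.astype(np.uint8),0,2)[0],key=cv2.contourArea)[:,0]
    P=np.array([at_z(c,u,v,z)[:2] for u,v in cs]);
    (cx,cy),(w,h),a=cv2.minAreaRect((P*1000).astype(np.float32))
    if w<h:a+=90
    return np.round([cx,cy,max(w,h),min(w,h),a],1)
def masks(im):
    h=cv2.cvtColor(im,cv2.COLOR_RGB2HSV).astype(int)
    red=((h[...,0]<6)|(h[...,0]>174))&(h[...,1]>190)&(h[...,2]>130)
    gre=(abs(h[...,0]-70)<15)&(h[...,1]>120)&(h[...,2]>60)
    gry=(h[...,1]<50)&(h[...,2]>125)
    return red,gre,gry
E
cat > m.py <<'E'
from seg import *
R={}
N={"top":dict(red=(177,192),gre=(146,227),gry=(190,217),whi=(240,200)),"scene":dict(red=(213,264),gre=(228,299),gry=(248,265),whi=(253,225))}
for c in N:
    im=grab_frame(c);r,g,y=masks(im);D=dict(red=r,gre=g,gry=y,whi=y)
    for k in D:
        m,ce,a=blob(D[k],N[c][k]);R[c,k]=ce;print(c,k,ce,a,rect(c,m,.032 if k in("red","gry") else .044))
    m,_,_=blob(cv2.dilate((r|y).astype(np.uint8),np.ones((2,2))) if 0 else (r|y),N[c]["gry"]);print(c,"bar",rect(c,m,.032))
for k in("red","gry","gre","whi"):print(k,*tri(R["scene",k],R["top",k]))
if __name__=="__main__":
    f=.64;J=np.array([at_z("top",u*f,v*f,.01) for u,v in((209,311),(380,265),(403,358),(232,405))]);print(J,J.mean(0),np.degrees(np.arctan2(*(J[1]-J[0])[[1,0]])),np.linalg.norm(J[1]-J[0]),np.linalg.norm(J[2]-J[1]))
    im=grab_frame("top");cv2.imwrite("pics/c%d.png"%int(observe()["t"]*100),cv2.resize(im[160:270,120:270,::-1],None,fx=5,fy=5,interpolation=cv2.INTER_NEAREST))
E
python3 m.py; ls pics
```

```text
scene0.png
top0.pngTraceback (most recent call last):
  File "m.py", line 7, in <module>
    m,ce,a=blob(D[k],N[c][k]);R[c,k]=ce;print(c,k,ce,a,rect(c,m,.032 if k in("red","gry") else .044))
           ~~~~^^^^^^^^^^^^^^
  File "seg.py", line 5, in blob
    k=min((k for k in range(1,n) if s[k,4]>25),key=lambda k:np.hypot(*(c[k]-near)));return l==k,c[k],s[k,4]
ValueError: min() iterable argument is empty
```

Run:
```python
from seg import *
for c,P in(("top",[(177,192),(146,227),(190,217),(240,200),(165,215)]),("scene",[(213,264),(228,299),(248,265),(253,225),(250,285)])):
    h=cv2.cvtColor(grab_frame(c),cv2.COLOR_RGB2HSV)
    for u,v in P:print(c,u,v,h[v,u],h[v+2,u+2])
```

```text
top 177 192 [  1 179 247] [  1 163 247]
top 146 227 [ 71 146 194] [ 71 148 193]
top 190 217 [ 12  11 224] [ 16  12 233]
top 240 200 [  0   0 247] [  0   0 247]
top 165 215 [ 75  15 136] [ 77  17 135]
scene 213 264 [  1 166 241] [  1 167 134]
scene 228 299 [ 70 142 115] [ 69 114  87]
scene 248 265 [ 17  17 103] [ 20  15 103]
scene 253 225 [ 24  31 165] [ 21  29 167]
scene 250 285 [ 60  10 150] [ 60   8 150]
```

Run:
```python
from seg import *
a=grab_frame("top");b=grab_frame("scene")
f=lambda im,y,x:cv2.resize(im[y:y+100,x:x+130,::-1],(780,600),interpolation=cv2.INTER_CUBIC)[:, :]
g=np.hstack([cv2.resize(f(a,170,128),(400,300)),cv2.resize(f(b,215,180),(400,300))]);cv2.imwrite("pics/ab.png",g)
```

```text
(no output)
```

View pics/ab.png

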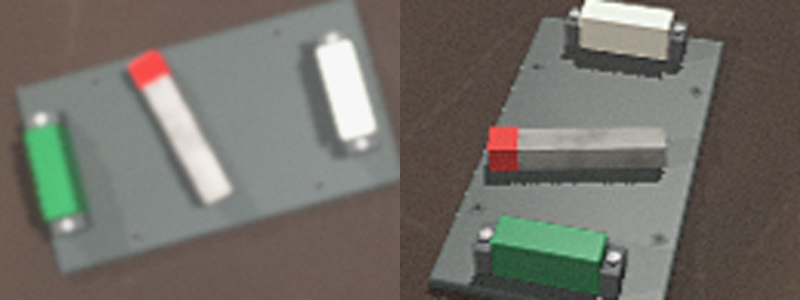

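The crop pair shows the bar's top face in both views. In the top view, red end mid is (140,58) and grey end mid is (220,197). In the scene view, offset by 400, they are (88,138) and (265,141). Brightness varies between frames.

```bash
cat > m2.py <<'E'
from seg import *
t=lambda x,y:(128+x/3.077-.35,170+y/3-.35)
s=lambda x,y:(180+x/3.077-.35,215+y/3-.35)
for n,a,b in(("redend",(140.5,58),(88,138)),("greyend",(220,197),(265,141)),("green top",(51,170),(150,237)),("white top",(344,89),(228,17))):
    print(n,*tri(s(*b),t(*a)), "top@z",at_z("top",*t(*a),.032 if "end" in n else .044)[:2])
im=grab_frame("top");h=cv2.cvtColor(im,cv2.COLOR_RGB2HSV).astype(int)
bed=h[205:225,160:168,2].mean();print("bed",bed)
red=((h[...,0]<8)|(h[...,0]>172))&(h[...,1]>120)
gre=(abs(h[...,0]-70)<12)&(h[...,1]>90)
gry=(h[...,2]>bed*1.25)&(h[...,1]<60)
m,c,a=blob(red|gry,(188,213));print("bar",a,rect("top",m,.032))
m,c,a=blob(gre,(146,227));print("green",a,rect("top",m,.044))
m,c,a=blob(gry,(240,200));print("white",a,rect("top",m,.044))
f=.64;J=np.array([at_z("top",u*f,v*f,.01) for u,v in((209,311),(380,265),(403,358),(232,405))]);print(J.mean(0),np.degrees(np.arctan2(*(J[1]-J[0])[[1,0]])),np.linalg.norm(J[1]-J[0]),np.linalg.norm(J[2]-J[1]))
B=boxes_of("blue_bar","top")[0];print(at_z("top",*B["bbox"][:2],.022))
E
python3 m2.py
```

```text
redend [ 0.564  -0.0555  0.0338] 0.0020254562877023803 top@z [ 0.5633 -0.0554]
greyend [ 0.4569 -0.1134  0.0278] 0.0011341978836758608 top@z [ 0.4563 -0.1144]
green top [0.4795 0.0072 0.0439] 0.0005260711698228766 top@z [0.4793 0.0071]
white top [ 0.5339 -0.2078  0.0421] 0.000535449236233192 top@z [ 0.5339 -0.2079]
bed 135.9125
bar 538 [510.3 -83.8 124.8  26.6  26.9]
green 424 [478.7   5.   69.4  31.5  14.6]
white 451 [ 532.8 -209.7   89.6   28.5   14.2]
[ 0.5062 -0.1024  0.01  ] -76.56776054928334 0.26688577378816664 0.1433266776771648
[ 0.5023 -0.1117  0.022 ]
```

```bash
cat > plan.py <<'E'
from h import *
import sys,json
# rows to world target [x,y,z(m),yaw] from the present pose, tool down; polar path about the base
def plan(tgt,n,grip,polar=False):
    o=observe();p=np.array(o["tool_pos"]);yaw=o["ee_rot"][2];print("from",o["t"],np.round(p,4),np.round(o["ee_rot"],2))
    dy=(tgt[3]-yaw+180)%360-180
    a0,a1=np.arctan2(p[1],p[0]),np.arctan2(tgt[1],tgt[0]);r0,r1=np.hypot(*p[:2]),np.hypot(*tgt[:2])
    cur=p.copy();cy=yaw;rows=[]
    for k in range(1,n+1):
        s=k/n
        if polar:
            a,r=a0+(a1-a0)*s,r0+(r1-r0)*s;w=np.array([r*np.cos(a),r*np.sin(a),p[2]+(tgt[2]-p[2])*s])
        else:w=p+(np.array(tgt[:3])-p)*s
        c,sn=np.cos(np.radians(cy)),np.sin(np.radians(cy));d=w-cur
        loc=np.round(1000*np.array([c*d[0]+sn*d[1],sn*d[0]-c*d[1],-d[2]]),1)
        wz=round(-(yaw+dy*s-cy),1)
        rows.append([*loc.tolist(),0,0,wz,grip])
        l=loc/1000;cur=cur+[c*l[0]+sn*l[1],sn*l[0]-c*l[1],-l[2]];cy-=wz
    for i in range(0,n,10):print(json.dumps(rows[i:i+10]))
E
python3 -c "
from plan import *
plan([.510,-.085,.12,28.3],24,85,True)"
```

```text
from 0.85 [0.1961 0.6459 0.2314] [179.99  -0.   163.11]
[[-40.1, -7.8, 4.6, 0, 0, 5.6, 85], [-40.0, -6.3, 4.7, 0, 0, 5.6, 85], [-39.8, -4.7, 4.6, 0, 0, 5.7, 85], [-39.6, -3.3, 4.7, 0, 0, 5.6, 85], [-39.2, -1.8, 4.6, 0, 0, 5.6, 85], [-38.9, -0.4, 4.6, 0, 0, 5.6, 85], [-38.5, 1.1, 4.7, 0, 0, 5.6, 85], [-38.1, 2.3, 4.6, 0, 0, 5.6, 85], [-37.6, 3.7, 4.7, 0, 0, 5.7, 85], [-37.0, 5.1, 4.6, 0, 0, 5.6, 85]]
[[-36.4, 6.3, 4.6, 0, 0, 5.6, 85], [-35.8, 7.5, 4.7, 0, 0, 5.6, 85], [-35.1, 8.7, 4.6, 0, 0, 5.6, 85], [-34.5, 9.9, 4.7, 0, 0, 5.6, 85], [-33.6, 10.9, 4.6, 0, 0, 5.7, 85], [-32.9, 12.1, 4.6, 0, 0, 5.6, 85], [-32.1, 13.1, 4.7, 0, 0, 5.6, 85], [-31.2, 14.0, 4.6, 0, 0, 5.6, 85], [-30.4, 15.0, 4.7, 0, 0, 5.6, 85], [-29.5, 15.9, 4.6, 0, 0, 5.6, 85]]
[[-28.6, 16.6, 4.6, 0, 0, 5.7, 85], [-27.6, 17.6, 4.7, 0, 0, 5.6, 85], [-26.6, 18.2, 4.6, 0, 0, 5.6, 85], [-25.7, 19.0, 4.7, 0, 0, 5.6, 85]]
```

Call:
drive_tool:
  increments:
    - [-40,-8,4.6,0,0,5.6,85]
    - [-40,-6,4.6,0,0,5.6,85]
    - [-40,-5,4.6,0,0,5.6,85]
    - [-40,-3,4.6,0,0,5.6,85]
    - [-39,-2,4.6,0,0,5.6,85]
    - [-39,0,4.6,0,0,5.6,85]
    - [-38,1,4.6,0,0,5.6,85]
    - [-38,2,4.6,0,0,5.6,85]
    - [-38,4,4.6,0,0,5.6,85]
    - [-37,5,4.6,0,0,5.6,85]

```text
t: 1.85
tool_pos: [0.4772, 0.38, 0.1854]
ee_rot: [180.0, -0.0, 106.9]
wrist_force: [-0.0, -0.1, -0.3]
finger_gap: 0.0851
gripper_force: 0.0
```

Call:
drive_tool:
  increments:
    - [-36,6,4.6,0,0,5.6,85]
    - [-36,8,4.6,0,0,5.6,85]
    - [-35,9,4.6,0,0,5.6,85]
    - [-34,10,4.6,0,0,5.6,85]
    - [-34,11,4.6,0,0,5.6,85]
    - [-33,12,4.6,0,0,5.6,85]
    - [-32,13,4.6,0,0,5.6,85]
    - [-31,14,4.6,0,0,5.6,85]
    - [-30,15,4.6,0,0,5.6,85]
    - [-29,16,4.6,0,0,5.6,85]

```text
t: 2.85
tool_pos: [0.5453, 0.0413, 0.1394]
ee_rot: [180.0, -0.0, 50.9]
wrist_force: [-0.0, -0.1, -0.6]
finger_gap: 0.0849
gripper_force: 0.0
```

Call:
drive_tool:
  increments:
    - [-29,17,4.6,0,0,5.6,85]
    - [-28,18,4.6,0,0,5.6,85]
    - [-26,18,4.6,0,0,5.6,85]
    - [-26,19,4.6,0,0,5.6,85]
    - [0,0,0,0,0,0,70]
    - [0,0,0,0,0,0,70]

```text
t: 3.45
tool_pos: [0.5141, -0.0844, 0.121]
ee_rot: [-180.0, -0.0, 28.7]
wrist_force: [-0.2, 0.1, -0.4]
finger_gap: 0.0701
gripper_force: 0.0
```

```bash
python3 -c "
from plan import *
plan([.510,-.085,.014,28.3],5,60)
a=grab_frame('top')[130:280,100:300,::-1];b=grab_frame('scene')[180:330,150:350,::-1]
cv2.imwrite('pics/n1.png',np.hstack([cv2.resize(x,(400,300),interpolation=2) for x in(a,b)]))"
```

```text
from 3.45 [ 0.5141 -0.0844  0.121 ] [-1.7999e+02 -3.0000e-02  2.8660e+01]
[[-0.8, -0.3, 21.4, 0, 0, 0.1, 60], [-0.8, -0.3, 21.4, 0, 0, 0.0, 60], [-0.7, -0.3, 21.4, 0, 0, 0.1, 60], [-0.8, -0.2, 21.4, 0, 0, 0.1, 60], [-0.8, -0.3, 21.4, 0, 0, 0.1, 60]]
```

View pics/n1.png

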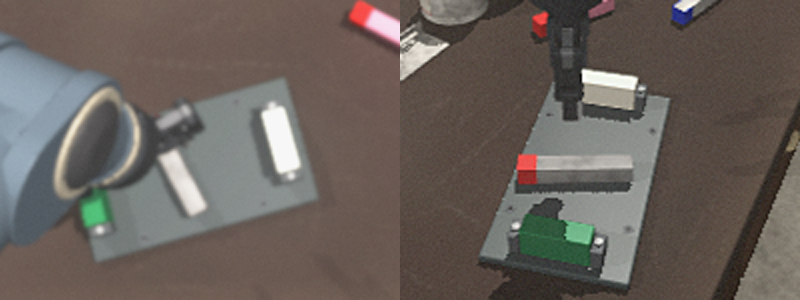

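The left crop shows the gripper over the red end, seen at about 45° to the image. The right one shows one fingertip near px (235,237). I'll compare that with the projection of the TCP.

```bash
python3 -c "
from h import *
def proj(c,P):
    i=camera_info(c);T=np.linalg.inv(i['extrinsics']);q=T[:3,:3]@P+T[:3,3];k=i['mtx']@[q[0],-q[1],-q[2]];return np.round(k[:2]/k[2],1)
o=observe();p=o['tool_pos'];y=np.radians(28.7-90);d=np.array([np.cos(y),np.sin(y),0])*.035
for c in('top','scene'):
  for P in(p,p+d+[0,0,.01],p-d+[0,0,.01],[.51,-.0848,.032],[.5637,-.0555,.032]):print(c,proj(c,np.array(P)))
print(o['q'])
"
```

```text
top [175.3 206.6]
top [189.2 197.5]
top [158.9 215. ]
top [186.1 211.9]
top [173.3 188.8]
scene [234.3 229.3]
scene [234.2 214.2]
scene [234.1 237.8]
scene [237.7 260.8]
scene [208.9 261.4]
[-24.91012048  23.26411587  37.38168958 116.68772039 -19.50032869
  46.11272469 -37.21549434]
```

The projection fits the picture, so I'll descend and grip.

Call:
drive_tool:
  increments:
    - [-1,-0.3,22,0,0,0.1,60]
    - [-1,-0.3,22,0,0,0.1,60]
    - [-1,-0.3,22,0,0,0.1,60]
    - [-0.5,-0.3,22,0,0,0,60]
    - [-0.5,0,12,0,0,0,60]
    - [0,0,7,0,0,0,60]
    - [0,0,0,0,0,0,60]

```text
t: 4.25
tool_pos: [0.51, -0.0844, 0.0135]
ee_rot: [-180.0, 0.0, 28.5]
wrist_force: [0.6, -0.1, -0.2]
finger_gap: 0.0597
gripper_force: 0.0
```

Call:
drive_tool:
  increments:
    - [0,0,0,0,0,0,10]
    - [0,0,0,0,0,0,10]
    - [0,0,0,0,0,0,10]
    - [0,0,0,0,0,0,10]
    - [0,0,0,0,0,0,10]
    - [0,0,0,0,0,0,10]
  force: 50

```text
t: 4.85
tool_pos: [0.5108, -0.085, 0.0148]
ee_rot: [180.0, -0.1, 28.4]
wrist_force: [-0.6, -0.2, 6.2]
finger_gap: 0.02
gripper_force: 50.3
```

Call:
drive_tool:
  increments:
    - [0,0,-10,0,0,0,10]
    - [0,0,-15,0,0,0,10]
    - [0,0,0,0,0,-4,10]
    - [0,0,0,0,0,-7,10]
    - [0,0,0,0,0,-7,10]
    - [0,0,0,0,0,-7,10]
    - [0,0,0,0,0,-7,10]
    - [0,0,0,0,0,-7,10]
    - [0,0,0,0,0,-7,10]
    - [0,0,0,0,0,-7,10]

```text
t: 5.85
tool_pos: [0.5101, -0.0852, 0.0399]
ee_rot: [180.0, 0.0, 81.7]
wrist_force: [-0.8, 0.4, -1.8]
finger_gap: 0.0204
gripper_force: 49.3
```

Call:
drive_tool:
  increments:
    - [0,0,0,0,0,-7,10]
    - [0,0,0,0,0,-7,10]
    - [0,0,0,0,0,-5,10]
    - [0,0,0,0,0,-4,10]
    - [0,0,0,0,0,0,10]
    - [0,0,0,0,0,0,10]

```text
t: 6.45
tool_pos: [0.5101, -0.0852, 0.0395]
ee_rot: [180.0, 0.0, 104.3]
wrist_force: [-0.1, -0.1, -2.6]
finger_gap: 0.0198
gripper_force: 49.3
```

```bash
python3 -c "
from plan import *
plan([.4978,-.0671,.0145,104.3],6,10)
print(observe()['q'],observe()['finger_gap'])
a=grab_frame('top')[130:280,100:300,::-1];b=grab_frame('scene')[180:330,150:350,::-1]
cv2.imwrite('pics/n2.png',np.hstack([cv2.resize(x,(400,300),interpolation=2) for x in(a,b)]))"
```

```text
from 6.45 [ 0.5101 -0.0852  0.0395] [1.7997e+02 3.0000e-02 1.0431e+02]
[[3.4, -1.2, 4.2, 0, 0, 0.0, 10], [3.4, -1.3, 4.1, 0, 0, 0.0, 10], [3.5, -1.2, 4.2, 0, 0, 0.0, 10], [3.4, -1.2, 4.2, 0, 0, 0.0, 10], [3.4, -1.3, 4.1, 0, 0, 0.0, 10], [3.4, -1.2, 4.2, 0, 0, 0.0, 10]]
[ -4.15664801  27.3700022   11.31158277 119.16033913  -9.19070052
  34.234252    27.84199847] 0.019774461787586413
```

View pics/n2.png

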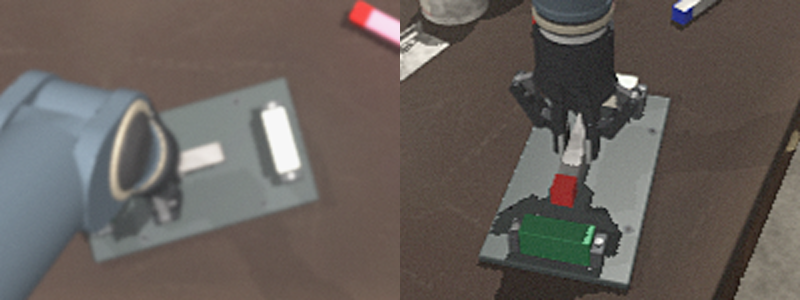

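The left crop shows the bar turned toward the green stone. The right one shows its red end, at about (564,190), in front of the green stone's middle (557,240), with a gap left to close. Next I'll shift and lower it.

Call:
drive_tool:
  increments:
    - [4,-1.5,0,0,0,0,10]
    - [4,-1.5,0,0,0,0,10]
    - [4,-1.5,3,0,0,0,10]
    - [4,-1.5,5,0,0,0,10]
    - [4,-1.5,5,0,0,0,10]
    - [0.5,0,5,0,0,0,10]
    - [0,0,4,0,0,0,10]
    - [0,0,2,0,0,0,10]
    - [0,0,0,0,0,0,10]

```text
t: 7.45
tool_pos: [0.4978, -0.0671, 0.0149]
ee_rot: [180.0, -0.0, 104.4]
wrist_force: [0.0, 0.3, -0.2]
finger_gap: 0.0197
gripper_force: 49.4
```

```bash
python3 -c "
from h import *
print(observe()['tool_pos'])
b=grab_frame('scene')[240:330,180:300,::-1]
cv2.imwrite('pics/n3.png',cv2.resize(b,(720,540),interpolation=2))"
```

```text
[ 0.49777769 -0.06713813  0.01486703]
```

View pics/n3.png

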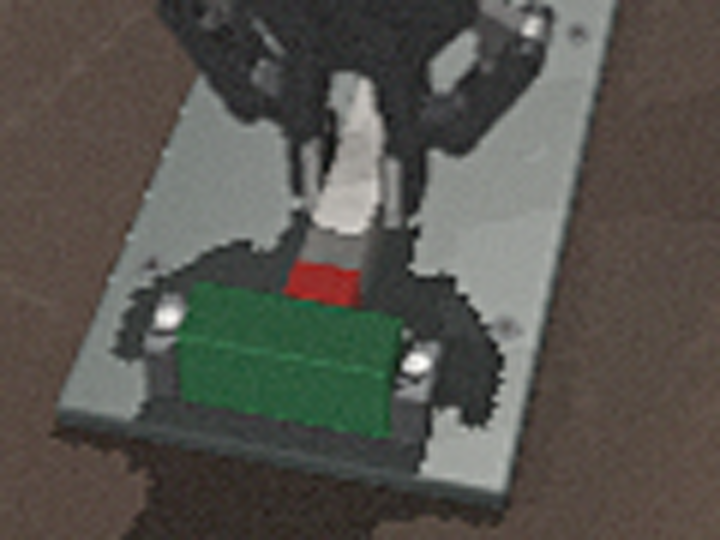

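The red end's rear paint line lies at crop (325,266), close behind the green stone and about mid-width. I'll measure the gap.

```bash
python3 -c "
from h import *
u=np.array([-.247,.969]);v=np.array([.969,.247])
s=lambda x,y:(180+x/6-.4,240+y/6-.4)
g=[at_z('scene',*s(x,y),.044)[:2] for x,y in((195,284),(402,318),(385,370),(182,340))]  # green top corners
print('green corners along/across', [(round(p@u,4),round(p@v,4)) for p in g])
for x,y in((297,262),(361,271)):
    p=at_z('scene',*s(x,y),.032)[:2];print('paint line',p@u,p@v)
print('mid model face', np.array([.4817,-.0041])@u, np.array([.4817,-.0041])@v)
"
```

```text
green corners along/across [(np.float64(-0.1199), np.float64(0.5017)), (np.float64(-0.1214), np.float64(0.4336)), (np.float64(-0.1008), np.float64(0.4342)), (np.float64(-0.0978), np.float64(0.4991))]
paint line -0.14550568089950652 0.47511416431675896
paint line -0.14651909403897392 0.45344886536790147
mid model face -0.1229528 0.4657546
```

The gap is about 3–5 mm and the lateral error about 3 mm. I'll ease the bar forward until it touches.

Call:
drive_tool:
  increments:
    - [0,1,0,0,0,0,10]
    - [1,1,0,0,0,0,10]
    - [1,0,0,0,0,0,10]
    - [0.5,0,0,0,0,0,10]
    - [0,0,0,0,0,0,10]
    - [0,0,0,0,0,0,10]

```text
t: 8.1
tool_pos: [0.499, -0.0638, 0.0149]
ee_rot: [180.0, -0.0, 104.4]
wrist_force: [0.8, 0.6, -1.8]
finger_gap: 0.02
gripper_force: 49.3
```

Call:
drive_tool:
  increments:
    - [0.5,0,0,0,0,0,10]
    - [0.5,0,0,0,0,0,10]
    - [0,0,0,0,0,0,10]
    - [0,0,0,0,0,0,10]

```text
t: 8.5
tool_pos: [0.4988, -0.0635, 0.0149]
ee_rot: [180.0, 0.0, 104.4]
wrist_force: [1.1, -2.4, -1.2]
finger_gap: 0.0199
gripper_force: 49.3
```

The bar is touching (a −y force of 2.4 N and the advance has stopped), so I'll release and retreat.

Call:
drive_tool:
  increments:
    - [0,0,0,0,0,0,50]
    - [0,0,0,0,0,0,50]
    - [0,0,0,0,0,0,50]
    - [0,0,0,0,0,0,50]
    - [0,0,-10,0,0,0,50]
    - [0,0,-25,0,0,0,50]
    - [0,0,-35,0,0,0,50]
    - [0,0,-35,0,0,0,50]
    - [0,0,-30,0,0,0,50]
    - [0,0,-20,0,0,0,50]

```text
t: 9.5
tool_pos: [0.4995, -0.0632, 0.173]
ee_rot: [179.8, 0.0, 104.4]
wrist_force: [-0.1, 0.3, 0.6]
finger_gap: 0.0498
gripper_force: 0.0
```

Call:
drive_tool:
  increments:
    - [-25,0,0,0,0,0,50]
    - [-35,0,0,0,0,0,50]
    - [-35,0,0,0,0,0,50]
    - [-35,0,0,0,0,0,50]
    - [-35,0,0,0,0,0,50]
    - [-20,0,0,0,0,0,50]
    - [0,0,0,0,0,0,50]
    - [0,0,0,0,0,0,50]

```text
t: 10.3
tool_pos: [0.5444, -0.2419, 0.1701]
ee_rot: [-180.0, -0.0, 104.4]
wrist_force: [0.0, 0.5, -1.3]
finger_gap: 0.0499
gripper_force: 0.0
```

```bash
python3 -c "
from h import *
a=grab_frame('top')[150:270,110:270,::-1];b=grab_frame('scene')[220:340,160:320,::-1]
cv2.imwrite('pics/n4.png',np.hstack([cv2.resize(x,(400,300),interpolation=2) for x in(a,b)]))"
```

```text
(no output)
```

View pics/n4.png

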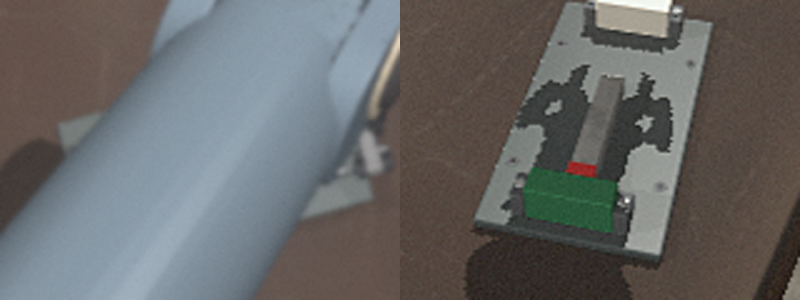

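The scene crop shows the bar lying flat and square. Its red end (582,168) is against the middle of the green stone, and the gripper is clear. I'm handing it in.

```bash
python3 -c "
from bench import *
print(close_job())"
```

```text
the job is handed in; nothing more can be done
None
```

I turned the red-ended bar and left it flat on the bed and square to the green stone, its red end against the middle of the inner face. I then released it and handed the job in at about 10 s; the blue-ended bar was not touched, and no verdict was shown.

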